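# Spread a snap ring and hold it in the groove of a turntable axle

### The arm

A 6-joint arm with a two-finger parallel gripper is mounted at the origin on the work surface. World frame = base frame: x ahead of the robot, y to its left, z up, the work surface at z = 0. Lengths are in m, angles in rad, forces in N, time in s.
With the tool pointing down it reaches from about 0.225 to 0.725 m from the base axis. Payload 3.1 kg.
Tool frame: the origin (TCP) lies at the very end of the fingers, on their centre line; the grasp point (between the pads) lies 19 mm behind it; z points along the fingers, y is the line along which they close (so a half turn about z gives the same grasp; the last joint's range is limited). The gripper opens to 85 mm and grips with 20 to 120 N. Pads are 22 mm wide; open, the fingers measure 114 mm over their backs; the gripper's body (76 mm by 85 mm) begins 54 mm behind the grasp point. The pads swing forward as they close: fully open they stand 13 mm farther back than shut.
Start: joints at [1.196, 0.048, 0.099, 1.622, 0, 1.443], TCP at [0.128, 0.509, 0.231] pointing down, gripper open.
Joint ranges: [-2.91, 2.91], [-0.99, 1.94], [-1.21, 1.42], [-2.12, 2.29], [-1.49, 1.47], [-3.14, 3.14]. Speed limits (rad/s): [2.79, 2.79, 3.14, 3.14, 3.14, 3.14].

### API

Orientations are given as a rotation vector (axis times angle).
In Python, from bench import readout, cams, env gives the robot as it stands. The module is installed in compiled form; this text tells all that it offers.
- The arm moves only by the tool send_rows, never from a script. Its argument "steps" is a list of rows, each a list of 2 entries, a list of its own where there are three numbers: the shift along the tool's x, y, z each as a share of 2.5 cm, from -1 to 1, then the turn, a rotation vector about the tool's x, y, z each as a share of 10 degrees, from -1 to 1. In form: [[[x, y, z], [rx, ry, rz]], ...]. A call has 1 to 20 rows; each row shifts and turns the commanded pose from where the row before left it, along the tool's axes as they then stand; what a row does not reach is not made up. A row lasts 1/8 s, in which the tool goes at most 62.5 mm and 10.7 degrees, less where a joint would pass 70% of its speed; a pose out of reach is approached as far as the arm can. A call with a number of a shift or a turn outside -1 to 1 is refused whole. A call with a gripper value outside its range is refused whole. "jaw" is the opening in per cent of the stroke, from 0 (shut) to 100 (fully open), set as the call begins (left out, the last holds). The fingers move at their own pace and stop on an object; "squeeze" is the grip in N (left out, the last holds). Time passes only in rows, so rows that do not move let the fingers close. It gives the time, the measured TCP pose, the force, the opening and the grip force at its end, in the units of the state.
- readout.get_state(): the state, without advancing time (a new reading comes with each control period).
- cams.read_camera(name): name is "side" or "top"; returns a dict with "frame" (400x640x3 uint8, red, green, blue), "fx", "fy", "cx", "cy" (pixels), "dist" ([k1, k2, p1, p2, k3] as OpenCV has them; the pictures are not rectified), "extrinsics" (4x4, takes a point from camera to world coordinates). Camera axes: x right, y down, z forward; pixel columns grow to the right and rows downward; lengths in m; the calibration is good to about 2 mm. A picture is of the moment at which its call begins. There is no depth.
- env.hand_in(): hands the job in; it is judged then, once.
The state is a dict: "time": time; "joints": joint angles; "qvel": joint speeds; "joint_torque": joint torques, N m; "tool_pos": TCP position; "ee_rot": TCP orientation; "contact_force": force on the tool from outside, world axes, zero at the start; "moment": the same for the moment, N m; "width": finger opening in m; "gripper_force": force on a finger pad.
Only numpy, scipy, OpenCV 4.12 (cv2) and the standard library are available. Lean on these libraries where they do the work, as an engineer would, in place of code of your own. Each camera call takes 0.05 s, during which the arm holds its last target. There are 200 camera calls.

### The job

Squeeze the handles of the pliers standing in the pocket tray so that their tips spread the snap ring, and pluck it from its pocket. Carry the spread ring over the axle stub of the turntable drive and slide it, level, down over the shaft to the middle of its groove. Finish while still holding the handles squeezed and still, the ring spread around the groove; leave the bearing, meter and screwdriver where they are.

Things in the scene. Friction and masses are not known exactly. Their poses are not given: they have to be found in the camera images.
- pliers_grip (a point): Steel spreading pliers, black handles, upright in two posts on the tray, tips down. Point midway between the handles at the height to grip. z up along the pliers; squeeze along y; x points away from the ring. Over their outer faces the handles are 58 mm apart at rest (65 at their tops, 22 mm above), 30 to 36 fully squeezed. Each is 12 mm wide along x and reaches 28 mm below to 22 mm above this point.
- pliers_pivot (a point): Pivot of the pliers, 58 mm below pliers_grip. A crossbar 72 x 8 x 10 mm along y here rests with its ends in the slots of the two posts (84 mm over their outer faces along y, tops 5 mm above this point): lift straight up. Squeezing takes about 8 N on each handle, 20 N is plenty; a slightly springy stop ends it. Pliers and ring weigh about 0.2 kg.
- ring_center (a point): Snap ring of dark steel, 4 mm thick, in a pocket of the tray. Centre of the ring at mid-thickness; z its axis, x towards its gap and eyes. Two arms sprung together, hinged 20 mm from the centre on -x. Spread it is round, 36 mm inside, 44 mm outside; at rest only 29 mm wide inside and cannot pass the shaft. Held spread it hangs level, centre 113 mm below pliers_grip and 24 mm to its -x side.
- ring_eyes (a point): Middle between the two eyes of the ring, 24 mm from its centre along +x. The pliers' tips already stand in the eyes: squeezing the handles spreads the ring and carries it; released, it closes and may fall off. Feet on the tips reach 3 to 4 mm below the spread ring's underside.
- ring_arm_l (a joint): how far one arm of the snap ring has swung open, rad: 0 at rest, 0.18 or a little more fully spread (the other arm moves alike)
- pliers_l (a joint): how far one half of the pliers has turned, rad: 0 at rest, 0.19 or a little more fully squeezed (the other half moves alike)
- tray: white pocket tray 140 x 124 mm, fixed, x and y along its sides; origin on the work surface under the middle of the ring's area; pliers posts 72 mm tall, rims 14 mm high
- groove (a point): Middle of the groove of the steel axle stub: on the shaft's vertical axis, 55 mm above the work surface, 5 mm above the aluminium face. Groove 10 mm high (from the face up), 25 mm across; above it the shaft's head, 32 mm across, 14 mm tall, chamfered, its top 19 mm above this point. With the pliers' feet touching the aluminium face the ring is within 2 mm of this height.
- drive: turntable drive, fixed: grey square housing 130 x 130 x 24 mm, round aluminium face 84 mm across with its top at 50 mm, steel axle stub in its middle; origin at the centre of its underside
- bearing: loose spare ball bearing, 52 mm across, 14 mm tall, bystander; origin at the centre of its underside
- meter: loose black hand-held meter 150 x 76 x 36 mm, bystander; origin at the centre of its underside
- driver: loose screwdriver with a black handle, bystander
Not all that is in view belongs to the job. What is shaped like the drive but blue or purple is not meant.

How it is judged:
By the outcome, as a careful person would: the job done as asked, in the order asked, and still so for the second after the job is handed in, while the arm keeps its last pose, push and grip.
It also fails if it takes over 48 s, if anything falls off the work surface, if the arm or the gripper's body presses on something with over 40 N, if the wrist force passes 120 N, or if a joint passes its speed limit or range.

## Working session

There is one attempt and no reset: what is moved stays moved. The work goes in short steps, Python scripts to look and compute and a tool call to move; the robot and the scene stay as the last step left them, time stands still between calls to the robot, and variables do not carry over. Pictures are saved under pics/ and viewed, at most 10 in all, crops included, and the job is handed in when it is done.

Besides the shell and the picture viewer there is one more tool, called by a JSON object that holds its "method" and its "body", one argument or row to a line. send_rows: Moves the arm, as the interface text tells. Its arguments: {"type":"object","properties":{"steps":{"type":"array"},"jaw":{"type":"number"},"squeeze":{"type":"number"}},"required":["steps"]}

```bash
mkdir -p pics; cat > h.py <<'E'
import numpy as np, cv2
from bench import readout, cams, env
def grab(n):
    c=cams.read_camera(n); K=np.array([[c['fx'],0,c['cx']],[0,c['fy'],c['cy']],[0,0,1.]]); return c['frame'],K,np.array(c['dist'],float),np.array(c['extrinsics'])
def ray(cam,uv):
    _,K,d,T=cam; p=cv2.undistortPoints(np.array([[uv]],float),K,d)[0,0]
    v=T[:3,:3]@np.array([p[0],p[1],1]); return T[:3,3],v/np.linalg.norm(v)
def plane(cam,uv,z):
    o,v=ray(cam,uv); return o+v*(z-o[2])/v[2]
def tri(c1,u1,c2,u2):
    o1,v1=ray(c1,u1);o2,v2=ray(c2,u2)
    A=np.stack([v1,-v2],1);s=np.linalg.lstsq(A,o2-o1,rcond=None)[0]
    a,b=o1+v1*s[0],o2+v2*s[1]; return (a+b)/2,np.linalg.norm(a-b)
def proj(cam,P):
    _,K,d,T=cam; W=np.linalg.inv(T); return cv2.projectPoints(np.array(P,float).reshape(-1,1,3),cv2.Rodrigues(W[:3,:3])[0],W[:3,3],K,d)[0][:,0]
def save(n,im): cv2.imwrite('pics/'+n,im[...,::-1])
E
python3 - <<'E'
from h import *
for n in('side','top'):
    c=grab(n);save(n+'0.png',c[0]);print(n,c[1][0,0],c[3].round(3).tolist())
print(readout.get_state())
E
```

```text
side 364.824961231811 [[0.716, -0.538, 0.444, 0.116], [-0.698, -0.543, 0.466, -0.416], [-0.01, -0.644, -0.765, 0.805], [0.0, 0.0, 0.0, 1.0]]
top 438.7565087131889 [[0.085, -0.974, 0.209, 0.298], [-0.996, -0.084, 0.013, 0.006], [0.005, -0.209, -0.978, 1.16], [0.0, 0.0, 0.0, 1.0]]
{'time': 0.1, 'joints': array([ 1.19618630e+00,  4.87090591e-02,  9.77246786e-02,  1.62197976e+00,
       -2.85413118e-06,  1.44299358e+00]), 'qvel': array([-0.0005623 , -0.0020531 ,  0.00336951,  0.00121806,  0.00154889,
       -0.00225133]), 'joint_torque': array([ 2.29626428e-03, -3.39850008e+01,  3.20936072e+01,  1.57680851e-02,
       -1.22607680e-04, -1.62036912e-05]), 'tool_pos': array([0.12807278, 0.50856841, 0.2302024 ]), 'ee_rot': array([-0.38663454, -3.11716845,  0.00329886]), 'contact_force': array([-0.87695489, -1.23649253, -0.58248908]), 'moment': array([0.03914924, 0.0178558 , 0.00521977]), 'gripper_force': 0.0, 'width': 0.08531922585119074}
```

View pics/side0.png

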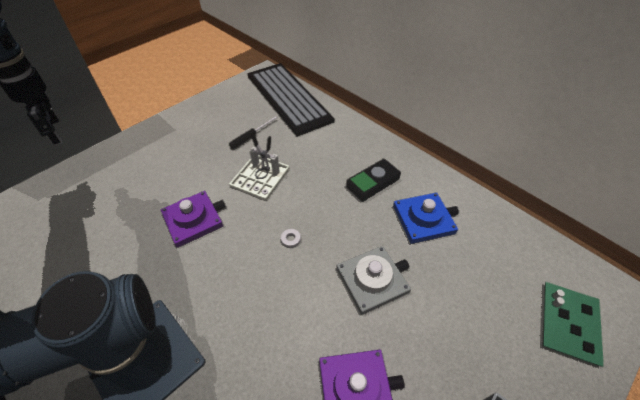

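View pics/top0.png

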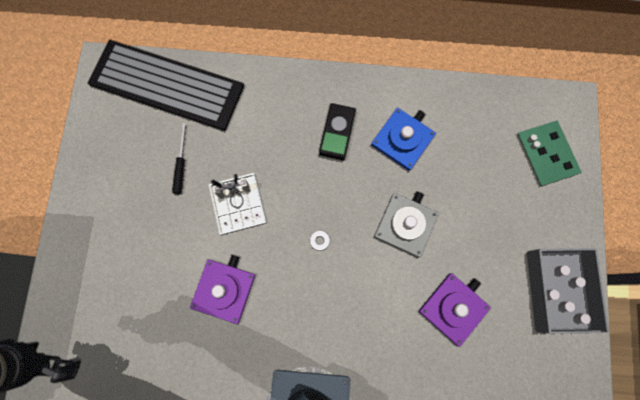

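The grey drive is at top (407,222) / side (374,272). The lookalikes are blue at top (404,138) and purple at top (223,291) and (455,309); only the grey one with the aluminium face fits. The white tray with pliers is at top (237,203) / side (260,172). I'll confirm with one enlarged crop.

```bash
python3 - <<'E'
from h import *
s=cv2.imread('pics/side0.png');t=cv2.imread('pics/top0.png')
r=lambda im,x,y,w,h,k:cv2.resize(im[y:y+h,x:x+w],None,fx=k,fy=k,interpolation=cv2.INTER_CUBIC)
a=np.hstack([r(t,197,165,80,75,5),r(s,222,125,80,75,5)])
b=np.hstack([r(t,367,185,80,45*1+30,3),r(s,332,238,80,75,3)]);b=cv2.copyMakeBorder(b,0,0,0,800-b.shape[1],0)
cv2.imwrite('pics/crop1.png',np.vstack([a,b]))
E
```

```text
(no output)
```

View pics/crop1.png

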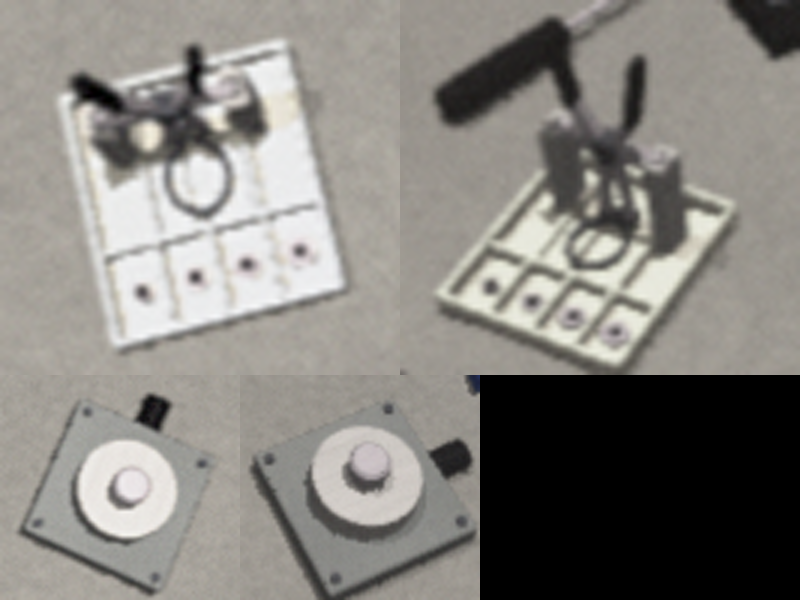

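Crop: the grey drive has the aluminium face and light stub, at top ≈(410,221). The tray has its pliers (two posts, black handles, tops at top ≈(213,182) and (236,175)) and the ring at top ≈(237,201). Now measuring.

```bash
python3 - <<'E'
from h import *
S,T=grab('side'),grab('top')
def mask(c,lo,x,y,w,h):
    m=np.zeros(c[0].shape[:2],np.uint8); r=c[0][y:y+h,x:x+w].astype(int); m[y:y+h,x:x+w]=(r.min(2)>lo)*255; return m
def big(m):
    m=cv2.morphologyEx(m,cv2.MORPH_CLOSE,np.ones((5,5)));cs,_=cv2.findContours(m,0,2);return max(cs,key=cv2.contourArea)
for n,c,b,bd in(('top',T,(197,165,80,75),(367,185,80,75)),('side',S,(222,135,80,70),(332,238,80,75))):
    k=big(mask(c,165,*b)); r=cv2.minAreaRect(k); P=np.array([plane(c,q,.014)[:2] for q in cv2.boxPoints(r)])
    if n=='top':
        print(n,'tray',r,P.round(3).tolist(),[np.linalg.norm(P[i]-P[i-1]).round(3) for i in range(4)],P.mean(0).round(4))
        for i in range(4): d=P[i]-P[i-1]; print('edge deg',np.degrees(np.arctan2(d[1],d[0])).round(1))
    k=big(mask(c,170 if n=='top' else 150,*bd)); e=cv2.fitEllipse(k); print(n,'face',e,plane(c,e[0],.05))
print('handle tops',tri(T,(213,182),S,(254,135)),tri(T,(236,175),S,(269.6,137.5)))
ring=(197+198/5,165+182/5);print('ring',tri(T,ring,S,(222+200/5,125+240/5)),plane(T,ring,.012))
ht=(367+131/3,185+(487-375)/3);hs=(332+(370-240)/3,238+(460-375)/3);print('head',tri(T,ht,S,hs),plane(T,ht,.074),plane(S,hs,.074))
print('posts',tri(T,(197+100/5,165+118/5),S,(222+162/5,125+120/5)),tri(T,(197+232/5,165+92/5),S,(222+257/5,125+155/5)))
E
```

```text
top tray ((236.63209533691406, 203.120849609375), (54.19123077392578, 48.884483337402344), 77.98851776123047) [[0.555, 0.322], [0.594, 0.197], [0.453, 0.151], [0.416, 0.273]] [np.float64(0.148), np.float64(0.131), np.float64(0.148), np.float64(0.127)] [0.5045 0.2355]
edge deg 19.4
edge deg -72.6
edge deg -161.9
edge deg 107.1
top face ((409.0324401855469, 222.1988983154297), (31.549257278442383, 33.388187408447266), 120.89541625976562) [ 0.48553549 -0.21665892  0.05      ]
side face ((373.9532775878906, 270.8475036621094), (31.692745208740234, 36.79135513305664), 110.60992431640625) [ 0.48396735 -0.21570382  0.05      ]
handle tops (array([0.53167976, 0.27584835, 0.12571076]), np.float64(0.002820664665500945)) (array([0.54787617, 0.22014485, 0.14172699]), np.float64(0.0017269419847363247))
ring (array([0.50950088, 0.23454459, 0.01681508]), np.float64(0.0040566323461833365)) [0.50855504 0.23640097 0.012     ]
head (array([ 0.48227767, -0.21650862,  0.07393729]), np.float64(0.0018561443319047534)) [ 0.48149118 -0.2159338   0.074     ] [ 0.48309865 -0.21697812  0.074     ]
posts (array([0.52610833, 0.27701331, 0.07513926]), np.float64(0.001213686460960054)) (array([0.54418219, 0.21120778, 0.07965144]), np.float64(0.000972282267366482))
```

{"method": "send_rows", "body": {
  "steps": [
    [[0,0,0],[0,0,-1]],
    [[0,0,0],[0,0,-1]],
    [[0,0,0],[0,0,-1]],
    [[0,0,0],[0,0,-0.11]],
    [[-0.78,-0.93,0],[0,0,0]],
    [[-0.78,-0.93,0],[0,0,0]],
    [[-0.78,-0.93,0],[0,0,0]],
    [[-0.78,-0.93,0],[0,0,0]],
    [[-0.78,-0.93,0],[0,0,0]],
    [[-0.78,-0.93,0],[0,0,0]],
    [[-0.78,-0.93,0],[0,0,0]],
    [[-0.78,-0.93,0],[0,0,0]],
    [[-0.78,-0.93,0],[0,0,0]],
    [[-0.78,-0.93,0],[0,0,0]],
    [[-0.78,-0.93,0],[0,0,0]],
    [[-0.78,-0.93,0],[0,0,0]],
    [[-0.78,-0.93,0],[0,0,0]],
    [[-0.78,-0.93,0],[0,0,0]],
    [[-0.78,-0.93,0],[0,0,0]],
    [[-0.78,-0.93,0],[0,0,0]]
  ],
  "jaw": 100
}}

```text
time: 2.7
tool_pos: [0.5359, 0.2436, 0.2311]
ee_rot: [0.459, -3.108, -0.0]
contact_force: [1.2, -0.8, -0.4]
width: 0.0852
gripper_force: 0.0
```

```bash
python3 - <<'E'
from h import *
S,T=grab('side'),grab('top')
s=readout.get_state();print(s['time'],s['tool_pos'],s['ee_rot'],s['joints'].round(3))
r=lambda im,x,y,w,h,k:cv2.resize(im[y:y+h,x:x+w],None,fx=k,fy=k,interpolation=cv2.INTER_CUBIC)
save('c2.png',np.hstack([r(T[0],197,150,80,120,5),r(S[0],222,95,80,120,5)]))
E
```

```text
2.8 [0.53723395 0.24238106 0.23031522] [ 4.54448127e-01 -3.10839519e+00  1.67259542e-03] [ 3.110e-01  2.190e-01  2.860e-01  1.638e+00 -1.000e-03  2.000e-02]
```

View pics/c2.png

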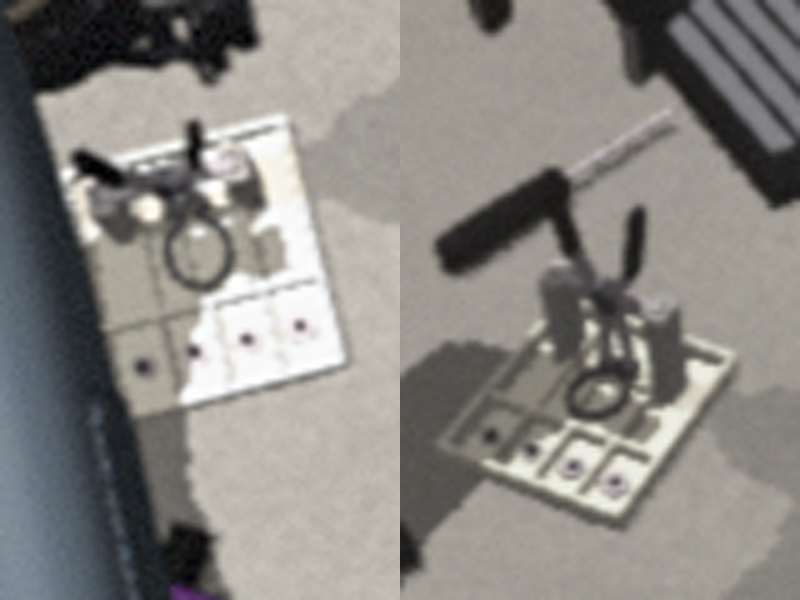

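Crop: handle tops at top ≈(213.6,182) and (235.8,175.4). In the side view the right one is at ≈(269.4,137.4) and the left merges with the screwdriver at ≈(254,133). The ring is at top ≈(236.6,201). The fingers are well clear above.

```bash
python3 - <<'E'
from h import *
S,T=grab('side'),grab('top')
t=lambda x,y:(197+x/5,150+y/5)
s=lambda x,y:(222+(x-400)/5,95+y/5)
L=plane(T,t(81,159),.145);R=plane(T,t(194,128),.145)
print('tops',L,R,(L+R)/2,np.linalg.norm(L-R),np.degrees(np.arctan2(*(L-R)[1::-1])));print(plane(S,s(637,212),.145),proj(S,[L]))
print('side corners');P=[plane(S,s(*q),.014) for q in((735,350),(622,523),(440,447))];
print(np.round(P,4).tolist(),[np.degrees(np.arctan2(*(P[i+1]-P[i])[1::-1])) for i in(0,1)],[np.linalg.norm(P[i+1]-P[i]) for i in (0,1)])
P=[plane(T,t(*q),.014) for q in((288,115),(347,362),(117,421))];print(np.round(P,4).tolist(),[np.degrees(np.arctan2(*(P[i+1]-P[i])[1::-1])) for i in(0,1)],[np.linalg.norm(P[i+1]-P[i]) for i in (0,1)])
print('ring',plane(T,t(198,252),.012),plane(S,s(600,393),.012))
h=[plane(T,t(*q),.004) for q in((144,366),(301,326))];print('holes',np.degrees(np.arctan2(*(h[0]-h[1])[1::-1])))
h=[plane(S,s(*q),.004) for q in((490,436),(615,482))];print('holes',np.degrees(np.arctan2(*(h[0]-h[1])[1::-1])))
E
```

```text
tops [0.52659656 0.27100923 0.145     ] [0.54634062 0.21936419 0.145     ] [0.53646859 0.24518671 0.145     ] 0.05529048060478923 110.92201163141742
[0.54480366 0.21801736 0.145     ] [[252.15274983 131.49386545]]
side corners
[[0.5919, 0.2042, 0.014], [0.4575, 0.1474, 0.014], [0.4181, 0.2663, 0.014]] [np.float64(-157.09433837717333), np.float64(108.34166369327697)] [np.float64(0.1459796951984652), np.float64(0.12528170416722595)]
[[0.5899, 0.1973, 0.014], [0.4589, 0.1509, 0.014], [0.4176, 0.2674, 0.014]] [np.float64(-160.49151967809752), np.float64(109.52397628241856)] [np.float64(0.13902793018577977), np.float64(0.12367624218630899)]
ring [0.51125521 0.23673685 0.012     ] [0.51225073 0.23579211 0.012     ]
holes 109.4960665575727
holes 110.63327500906851
```

{"method": "send_rows", "body": {
  "steps": [
    [[0,0,0],[0,0,-0.28]],
    [[0,0,0.6],[0,0,0]],
    [[0,0,0.7],[0,0,0]],
    [[0,0,0.7],[0,0,0]],
    [[0,0,0.7],[0,0,0]],
    [[0,0,0.7],[0,0,0]],
    [[0,0,0.7],[0,0,0]],
    [[0,0,0.6],[0,0,0]],
    [[0,0,0.3],[0,0,0]],
    [[0,0,0],[0,0,0]],
    [[0,0,0],[0,0,0]]
  ]
}}

```text
time: 4.28
tool_pos: [0.5358, 0.2444, 0.1071]
ee_rot: [-0.539, 3.094, 0.0]
contact_force: [0.5, 0.8, 0.5]
width: 0.0857
gripper_force: 0.0
```

```bash
python3 - <<'E'
from h import *
S,T=grab('side'),grab('top')
s=readout.get_state();print(s['time'],s['tool_pos'],s['ee_rot'],s['contact_force'])
r=lambda im,x,y,w,h,k:cv2.resize(im[y:y+h,x:x+w],None,fx=k,fy=k,interpolation=cv2.INTER_CUBIC)
save('c3.png',np.hstack([r(T[0],197,150,80,120,5),r(S[0],222,95,80,120,5)]))
E
```

```text
4.375 [0.53588733 0.2444784  0.10735724] [-5.38662469e-01  3.09317643e+00  4.10901987e-04] [ 0.10549806 -0.49298413  0.93249213]
```

View pics/c3.png

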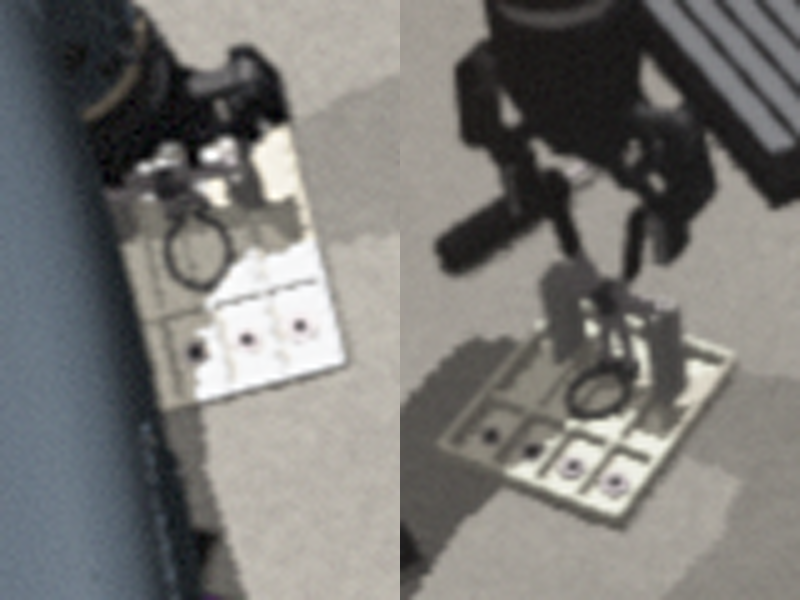

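The fingers straddle both handles (side ≈(255,142) and (269,142)), so I'll close.

{"method": "send_rows", "body": {
  "steps": [
    [[0,0,0],[0,0,0]],
    [[0,0,0],[0,0,0]],
    [[0,0,0],[0,0,0]],
    [[0,0,0],[0,0,0]],
    [[0,0,0],[0,0,0]],
    [[0,0,0],[0,0,0]],
    [[0,0,0],[0,0,0]],
    [[0,0,0],[0,0,0]],
    [[0,0,0],[0,0,0]],
    [[0,0,0],[0,0,0]]
  ],
  "jaw": 0,
  "squeeze": 25
}}

```text
time: 5.62
tool_pos: [0.5368, 0.2467, 0.1101]
ee_rot: [-0.54, 3.089, 0.007]
contact_force: [-1.6, 4.3, 8.9]
width: 0.0332
gripper_force: 26.0
```

{"method": "send_rows", "body": {
  "steps": [
    [[0,0,-0.1],[0,0,0]],
    [[0,0,-0.2],[0,0,0]],
    [[0,0,-0.3],[0,0,0]],
    [[0,0,-0.4],[0,0,0]],
    [[0,0,-0.5],[0,0,0]],
    [[0,0,-0.6],[0,0,0]],
    [[0,0,-0.7],[0,0,0]],
    [[0,0,-0.7],[0,0,0]],
    [[0,0,-0.6],[0,0,0]],
    [[0,0,-0.5],[0,0,0]],
    [[0,0,-0.3],[0,0,0]],
    [[0,0,-0.1],[0,0,0]],
    [[0,0,0],[0,0,0]]
  ]
}}

```text
time: 7.25
tool_pos: [0.5351, 0.2442, 0.2309]
ee_rot: [0.539, -3.094, 0.0]
contact_force: [-0.2, -0.3, -1.8]
width: 0.033
gripper_force: 26.0
```

```bash
python3 - <<'E'
from h import *
S,T=grab('side'),grab('top')
s=readout.get_state();print(s['time'],s['tool_pos'],s['ee_rot'],s['contact_force'],s['width'])
p=s['tool_pos'];R=cv2.Rodrigues(s['ee_rot'])[0]
q=p+R@np.array([.024,0,.094]);print(q,proj(T,[q]),proj(S,[q]))
r=lambda im,x,y,w,h,k:cv2.resize(im[y:y+h,x:x+w],None,fx=k,fy=k,interpolation=cv2.INTER_CUBIC)
save('c4.png',np.hstack([r(T[0],197,150,80,120,5),r(S[0],222,65,80,120,5)]))
E
```

```text
7.35 [0.53486307 0.24416256 0.23052106] [ 5.38846157e-01 -3.09361536e+00  3.29771309e-04] [ 0.08356907 -0.13284201 -3.26421719] 0.03343485544952615
[0.51215023 0.23600608 0.13655511] [[227.73602842 189.72151764]] [[256.25870863 142.29896136]]
```

View pics/c4.png

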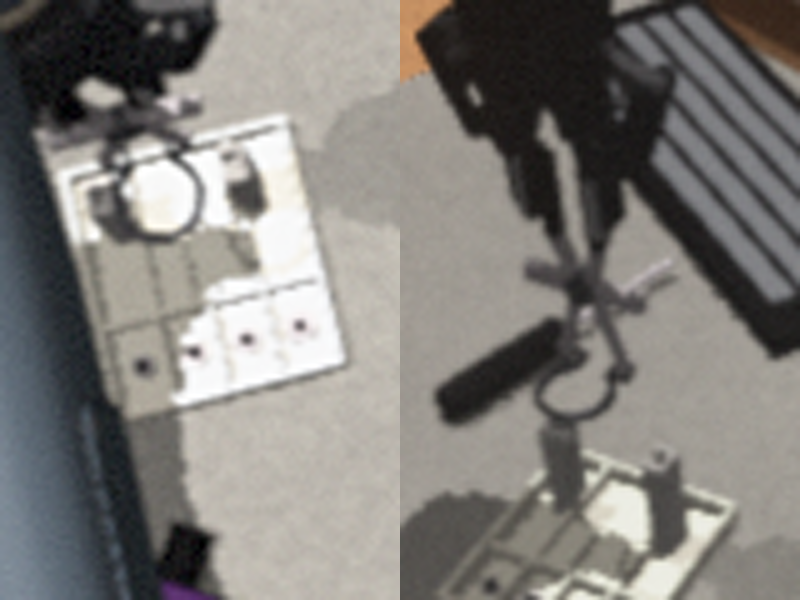

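Ring is spread round and hanging (top ≈(229,189), side ≈(257,143)), close to the prediction. Carrying it toward the drive.

{"method": "send_rows", "body": {
  "steps": [
    [[0.09,-0.2,0],[0,0,0]],
    [[0.22,-0.5,0],[0,0,0]],
    [[0.34,-0.8,0],[0,0,0]],
    [[0.43,-1,0],[0,0,0]],
    [[0.43,-1,0],[0,0,0]],
    [[0.43,-1,0],[0,0,0]],
    [[0.43,-1,0],[0,0,0]],
    [[0.43,-1,0],[0,0,0]],
    [[0.43,-1,0],[0,0,0]],
    [[0.43,-1,0],[0,0,0]],
    [[0.43,-1,0],[0,0,0]],
    [[0.43,-1,0],[0,0,0]],
    [[0.43,-1,0],[0,0,0]],
    [[0.43,-1,0],[0,0,0]],
    [[0.43,-1,0],[0,0,0]],
    [[0.43,-1,0],[0,0,0]],
    [[0.34,-0.8,0],[0,0,0]],
    [[0.26,-0.6,0],[0,0,0]],
    [[0.17,-0.4,0],[0,0,0]],
    [[0.09,-0.2,0],[0,0,0]]
  ]
}}

```text
time: 9.85
tool_pos: [0.5074, -0.2045, 0.2313]
ee_rot: [-0.538, 3.095, 0.0]
contact_force: [0.2, 0.3, -2.4]
width: 0.0333
gripper_force: 26.0
```

{"method": "send_rows", "body": {
  "steps": [
    [[0,0,0.4],[0,0,0]],
    [[0,0,0.5],[0,0,0]],
    [[0,0,0.4],[0,0,0]],
    [[0,0,0.2],[0,0,0]],
    [[0,0,0],[0,0,0]],
    [[0,0,0],[0,0,0]]
  ]
}}

```text
time: 10.6
tool_pos: [0.5078, -0.204, 0.1943]
ee_rot: [-0.539, 3.094, -0.001]
contact_force: [-0.3, -0.0, -1.9]
width: 0.033
gripper_force: 26.0
```

```bash
python3 - <<'E'
from h import *
S,T=grab('side'),grab('top')
s=readout.get_state();print(s['time'],s['tool_pos'],s['ee_rot'],s['contact_force'],s['width'])
p=s['tool_pos'];R=cv2.Rodrigues(s['ee_rot'])[0]
q=p+R@np.array([.024,0,.094]);print(q,proj(T,[q]),proj(S,[q]))
g=np.array([[.484,-.216,.074]]);print(proj(T,g),proj(S,g))
r=lambda im,x,y,w,h,k:cv2.resize(im[y:y+h,x:x+w],None,fx=k,fy=k,interpolation=cv2.INTER_CUBIC)
np.savez('d5.npz',S=S[0],T=T[0])
save('c5.png',np.hstack([r(T[0],375,190,66,100,6),r(S[0],340,190,66,100,6)]))
E
```

```text
10.7 [ 0.50794164 -0.2041219   0.19447177] [-5.38834716e-01  3.09405703e+00 -1.14907698e-03] [ 0.25090799 -0.40745653 -2.51200996] 0.03306293464633569
[ 0.48545588 -0.2122873   0.100452  ] [[411.52796122 218.98816588]] [[375.75846357 258.41547351]]
[[410.7340722  221.34587193]] [[375.25690932 265.80441844]]
```

View pics/c5.png

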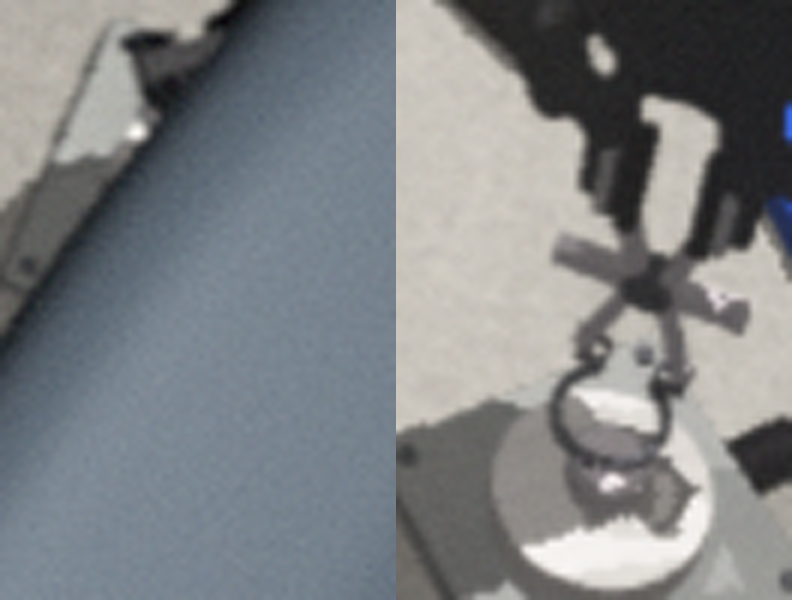

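Side view: ring ellipse centre ≈(375.7,259.5), head under it ≈(375,266); the top view is blocked by the arm. I'll fit ellipses numerically, using the earlier two-view frames for the ring offset in the tool frame and the side view here.

```bash
cat > f.py <<'E'
from h import *
def ringfit(im,c,ax,ang,thr,k=6,band=.22,skip=None):
    """dark pixels in an elliptic annulus (centre-line), refit; im rgb, subpixel by upsampling"""
    g=cv2.cvtColor(im,cv2.COLOR_RGB2GRAY); g=cv2.resize(g,None,fx=k,fy=k,interpolation=cv2.INTER_CUBIC)
    e=(c,ax,ang)
    for _ in range(8):
        (cx,cy),(a,b),t=e; y,x=np.nonzero(g<thr); x=(x+.5)/k-.5;y=(y+.5)/k-.5
        t=np.radians(t); dx,dy=x-cx,y-cy; u=(dx*np.cos(t)+dy*np.sin(t))/(a/2);v=(-dx*np.sin(t)+dy*np.cos(t))/(b/2)
        m=abs(np.hypot(u,v)-1)<band
        if skip is not None: m&=~skip(x,y)
        e=cv2.fitEllipse(np.stack([x[m],y[m]],1).astype(np.float32))
    return e,m.sum()
E
python3 - <<'E'
from f import *
im=cv2.imread('pics/c4.png')[...,::-1]; im=cv2.resize(im,None,fx=.2,fy=.2,interpolation=cv2.INTER_AREA)
t=im[:,:80].copy();s=im[:,80:].copy()
e1=ringfit(t,(32.4,39),(16.5,18),0,95,skip=lambda x,y:y<31.5); e2=ringfit(s,(35.4,77.6),(12,14.5),90,90,skip=lambda x,y:y<73)
print(e1,e2)
d=np.load('d5.npz');e3=ringfit(d['S'],(375.7,259.5),(17,19),90,80,skip=lambda x,y:y<254.5);print(e3)
S,T=grab('side'),grab('top')
ut=np.array(e1[0][0])+(197,150);us=np.array(e2[0][0])+(222,65)
P,g=tri(T,ut,S,us);print('ring lifted',P,g)
R=cv2.Rodrigues(np.array([.5388,-3.0936,.0003]))[0];print('tool offs',R.T@(P-[.5349,.2442,.2305]))
print('ring now by side z=.100,.097',plane(S,e3[0][0],.1005),plane(S,e3[0][0],.097))
# head top ellipse from first images
for n,c,(x,y,w,h),q in(('top0',T,(399,212,24,22),0),('side0',S,(364,256,24,24),0)):
    f=cv2.imread(f'pics/{n}.png')[y:y+h,x:x+w]; print(n);print(f.mean(2).astype(int))
E
```

```text
Traceback (most recent call last):
  File "f.py", line 11, in ringfit
    e=cv2.fitEllipse(np.stack([x[m],y[m]],1).astype(np.float32))
cv2.error: OpenCV(4.12.0) /io/opencv/modules/imgproc/src/shapedescr.cpp:361: error: (-201:Incorrect size of input array) There should be at least 5 points to fit the ellipse in function 'fitEllipseNoDirect'
```

```bash
cat > f.py <<'E'
from h import *
def ringfit(im,c,r0,r1,a0,a1,it=3):
    """darkest point along rays from centre, image angles a0..a1 deg (y down), then fitEllipse"""
    g=cv2.cvtColor(np.ascontiguousarray(im),cv2.COLOR_RGB2GRAY).astype(np.float32)
    r=np.arange(r0,r1,.1); c=np.array(c,float)
    for _ in range(it):
        pts=[]
        for a in np.radians(np.arange(a0,a1,4)):
            x=(c[0]+r*np.cos(a)).astype(np.float32)[None];y=(c[1]+r*np.sin(a)).astype(np.float32)[None]
            v=cv2.remap(g,x,y,cv2.INTER_CUBIC)[0]; i=v.argmin()
            if 2<i<len(r)-3: pts.append((x[0,i],y[0,i]))
        e=cv2.fitEllipseDirect(np.array(pts,np.float32)); c=np.array(e[0])
    return e,len(pts)
E
python3 - <<'E'
from f import *
im=cv2.imread('pics/c4.png')[...,::-1]; im=cv2.resize(im,None,fx=.2,fy=.2,interpolation=cv2.INTER_AREA)
e1=ringfit(im[:,:80],(32.4,39),6,10.5,-35,215); e2=ringfit(im[:,80:],(35.4,77.6),4,9.5,-20,205)
d=np.load('d5.npz');e3=ringfit(d['S'],(375.7,259.5),5.5,11.5,-20,205);print(e1,e2,e3)
S,T=grab('side'),grab('top')
ut=np.array(e1[0][0])+(197,150);us=np.array(e2[0][0])+(222,65)
P,g=tri(T,ut,S,us);print('ring lifted',ut,us,P,g)
R=cv2.Rodrigues(np.array([.5388,-3.0936,.0003]))[0];print('tool offs',R.T@(P-[.5349,.2442,.2305]))
print('ring now by side z=.1005,.097',plane(S,e3[0][0],.1005),plane(S,e3[0][0],.097))
for n,(x,y,w,h) in(('top0',(399,212,24,22)),('side0',(364,256,24,24))):
    f=cv2.imread(f'pics/{n}.png')[y:y+h,x:x+w]; print(n);print('\n'.join(' '.join(map(str,r)) for r in f.mean(2).astype(int)))
E
```

```text
(((31.23578643798828, 39.04048156738281), (16.779022216796875, 16.923471450805664), 157.63619995117188), 63) (((34.75602340698242, 77.32515716552734), (11.810746192932129, 15.336817741394043), 67.72825622558594), 54) (((375.27239990234375, 258.7878723144531), (16.24588394165039, 18.686180114746094), 114.22823333740234), 57)
ring lifted [228.23578644 189.04048157] [256.75602341 142.32515717] [0.51368009 0.23529832 0.13606797] 0.0007346872239249834
tool offs [ 0.02284441 -0.00120885  0.09446483]
ring now by side z=.1005,.097 [ 0.48395903 -0.21214987  0.1005    ] [ 0.48578657 -0.21113719  0.097     ]
top0
230 228 226 228 229 227 230 229 229 226 228 227 229 228 228 226 228 231 230 232 230 219 183 156
229 226 227 230 229 229 229 230 229 230 226 230 230 227 229 226 227 231 231 229 229 229 217 182
228 227 229 227 228 231 230 226 227 229 227 225 226 227 225 229 229 230 229 229 229 230 226 215
227 227 230 228 230 230 229 229 223 215 212 206 206 213 219 225 230 232 232 229 228 226 229 226
226 228 230 228 229 231 227 216 198 188 197 205 201 198 201 214 227 229 229 229 226 227 227 230
227 228 22
[... 3181 characters left out ...]
5 121 146 149 149 143 118 91 110 161 170 182 198 199 202 201
199 200 192 135 102 81 69 67 73 79 83 81 81 80 77 83 140 166 174 195 199 202 198 198
201 201 193 148 111 104 82 71 68 69 72 72 70 68 74 86 157 173 175 197 200 200 198 200
201 199 197 194 149 126 106 81 74 69 71 75 76 92 86 106 161 170 178 195 199 203 199 201
203 203 204 202 198 192 147 117 92 83 99 104 110 151 122 159 172 179 195 200 202 198 202 202
202 204 202 203 204 203 198 191 147 124 164 175 171 168 168 177 196 197 199 201 203 202 201 203
205 203 205 205 204 204 205 204 200 196 197 198 196 183 185 196 201 203 203 203 203 200 199 199
201 203 206 203 205 204 204 205 200 200 200 204 203 201 201 204 200 204 203 202 200 199 199 198
```

```bash
cat >> f.py <<'E'
from scipy.optimize import least_squares
def rpts(im,c,r0,r1,a0,a1,mode='dark'):
    g=cv2.cvtColor(np.ascontiguousarray(im),cv2.COLOR_RGB2GRAY).astype(np.float32); r=np.arange(r0,r1,.1);P=[]
    for a in np.radians(np.arange(a0,a1,4)):
        x=(c[0]+r*np.cos(a)).astype(np.float32)[None];y=(c[1]+r*np.sin(a)).astype(np.float32)[None]
        v=cv2.remap(g,x,y,cv2.INTER_CUBIC)[0]; i=v.argmin() if mode=='dark' else np.gradient(v).argmin()
        if 2<i<len(r)-3: P.append((x[0,i],y[0,i]))
    return np.array(P)
def circ(cam,pts,z,off=(0,0)):
    X=np.array([plane(cam,p+np.array(off),z)[:2] for p in pts])
    f=least_squares(lambda q:np.hypot(*(X-q[:2]).T)-q[2],[*X.mean(0),.02],loss='soft_l1',f_scale=.0007)
    return f.x.round(4),len(X),(np.abs(f.fun).mean()*1e3).round(2)
E
python3 - <<'E'
from f import *
S,T=grab('side'),grab('top')
im=cv2.imread('pics/c4.png')[...,::-1]; im=cv2.resize(im,None,fx=.2,fy=.2,interpolation=cv2.INTER_AREA)
print('lift top ',circ(T,rpts(im[:,:80],(31.3,39),6,10.5,-30,210),.136,(197,150)))
print('lift side',circ(S,rpts(im[:,80:],(34.8,77.3),4,9.5,-15,195),.136,(222,65)))
d=np.load('d5.npz')
for c in((375.3,258.8),(375.7,259.2)): print('now side',circ(S,rpts(d['S'],c,5.5,11.5,-15,195),.100))
for n,c,u,r in(('top0',T,(409,222.2),(13,19)),('side0',S,(374,270.8),(13,21))):
    f=cv2.imread(f'pics/{n}.png')[...,::-1]; print(n,'face',circ(c,rpts(f,u,*r,0,360,'edge'),.05))
for n,c,u,r in(('top0',T,(410.6,221.1),(3.5,7)),('side0',S,(375.2,265.3),(3.5,7.5))):
    f=cv2.imread(f'pics/{n}.png')[...,::-1]; print(n,'head',circ(c,rpts(f,u,*r,0,360,'edge'),.073))
E
```

```text
lift top  (array([0.5136, 0.2349, 0.0201]), 60, np.float64(0.46))
lift side (array([0.5109, 0.2334, 0.0202]), 53, np.float64(0.69))
now side (array([ 0.4843, -0.212 ,  0.0202]), 53, np.float64(0.74))
now side (array([ 0.484 , -0.2123,  0.0201]), 52, np.float64(0.77))
top0 face (array([ 0.485 , -0.2161,  0.0422]), 90, np.float64(0.51))
side0 face (array([ 0.4843, -0.2152,  0.0421]), 89, np.float64(0.37))
top0 head (array([ 0.484 , -0.2153,  0.0128]), 90, np.float64(0.59))
side0 head (array([ 0.4828, -0.2159,  0.0135]), 76, np.float64(0.85))
```

{"method": "send_rows", "body": {
  "steps": [
    [[0.04,-0.05,0.2],[0,0,0]],
    [[0.04,-0.05,0.3],[0,0,0]],
    [[0,0,0.2],[0,0,0]],
    [[0,0,0.1],[0,0,0]],
    [[0,0,0],[0,0,0]],
    [[0,0,0],[0,0,0]]
  ]
}}

```text
time: 11.65
tool_pos: [0.5067, -0.207, 0.1741]
ee_rot: [-0.539, 3.095, -0.0]
contact_force: [1.3, -0.4, -2.5]
width: 0.0331
gripper_force: 26.0
```

```bash
python3 - <<'E'
from f import *
S,T=grab('side'),grab('top')
s=readout.get_state();print(s['time'],s['tool_pos'],s['ee_rot'],s['contact_force'],s['width'])
p=s['tool_pos'];R=cv2.Rodrigues(s['ee_rot'])[0]
q=p+R@np.array([.023,-.001,.0945]);u=proj(S,[q])[0];print(q,u)
for z in(q[2],q[2]-.002): print(circ(S,rpts(S[0],u,5,12,-15,195),z))
x,y=int(u[0])-40,int(u[1])-45
save('c6.png',cv2.resize(S[0][y:y+75,x:x+80],None,fx=8,fy=8,interpolation=cv2.INTER_CUBIC));print(x,y)
E
```

```text
11.75 [ 0.50677951 -0.2070839   0.17418236] [-5.38904234e-01  3.09446664e+00 -7.07399906e-04] [ 0.23502336 -0.17049558 -1.07579652] 0.033307314968230764
[ 0.48553022 -0.21583317  0.07967222] [375.93164348 264.08458659]
(array([ 0.4821, -0.216 ,  0.0199]), 53, np.float64(0.5))
(array([ 0.4831, -0.2155,  0.02  ]), 53, np.float64(0.5))
335 219
```

View pics/c6.png

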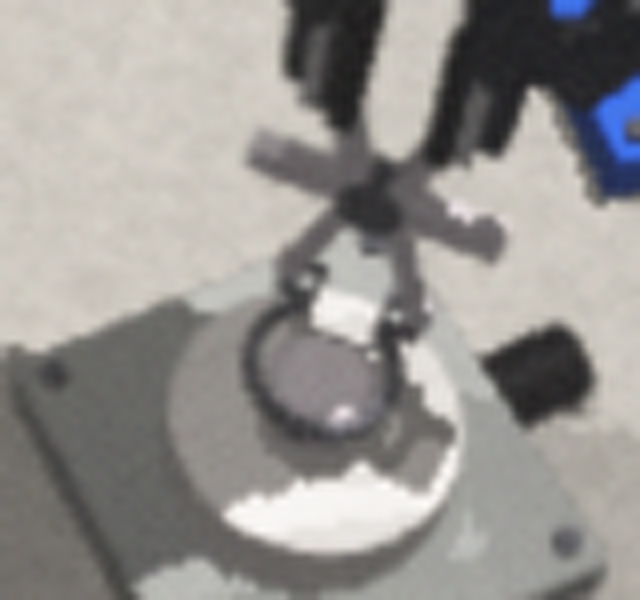

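The ring (centre ≈(375.3,265)) encircles the head in view with the disc roughly centred. I'll descend gently and watch the forces.

{"method": "send_rows", "body": {
  "steps": [
    [[0,0,0.08],[0,0,0]],
    [[0,0,0.1],[0,0,0]],
    [[0,0,0.1],[0,0,0]],
    [[0,0,0.08],[0,0,0]],
    [[0,0,0],[0,0,0]]
  ]
}}

```text
time: 12.38
tool_pos: [0.5064, -0.2069, 0.1645]
ee_rot: [0.539, -3.095, -0.0]
contact_force: [-1.0, -0.7, -2.8]
width: 0.0332
gripper_force: 26.0
```

{"method": "send_rows", "body": {
  "steps": [
    [[0,0,0.08],[0,0,0]],
    [[0,0,0.1],[0,0,0]],
    [[0,0,0.08],[0,0,0]],
    [[0,0,0],[0,0,0]]
  ]
}}

```text
time: 12.88
tool_pos: [0.5065, -0.2069, 0.158]
ee_rot: [0.539, -3.095, -0.001]
contact_force: [0.0, 0.1, -3.5]
width: 0.0337
gripper_force: 26.0
```

```bash
python3 - <<'E'
from f import *
S=grab('side')
s=readout.get_state();print(s['time'],s['tool_pos'],s['contact_force'],s['moment'],s['width'])
p=s['tool_pos'];R=cv2.Rodrigues(s['ee_rot'])[0]
q=p+R@np.array([.023,-.001,.0945]);u=proj(S,[q])[0];print(q,u)
for z in(q[2],q[2]+.005): print(circ(S,rpts(S[0],u,5,12,-15,195),z))
x,y=int(u[0])-40,int(u[1])-45
save('c7.png',cv2.resize(S[0][y:y+75,x:x+80],None,fx=8,fy=8,interpolation=cv2.INTER_CUBIC));print(x,y)
E
```

```text
12.925 [ 0.50647265 -0.2068892   0.1581395 ] [-0.84119797 -0.60762676 -2.31720098] [-0.0448543   0.07670923 -0.06580726] 0.03352527123506074
[ 0.48513867 -0.21558438  0.06364344] [374.91816189 267.60757343]
(array([ 0.4826, -0.2155,  0.0202]), 53, np.float64(0.74))
(array([ 0.4802, -0.2168,  0.02  ]), 53, np.float64(0.74))
334 222
```

View pics/c7.png

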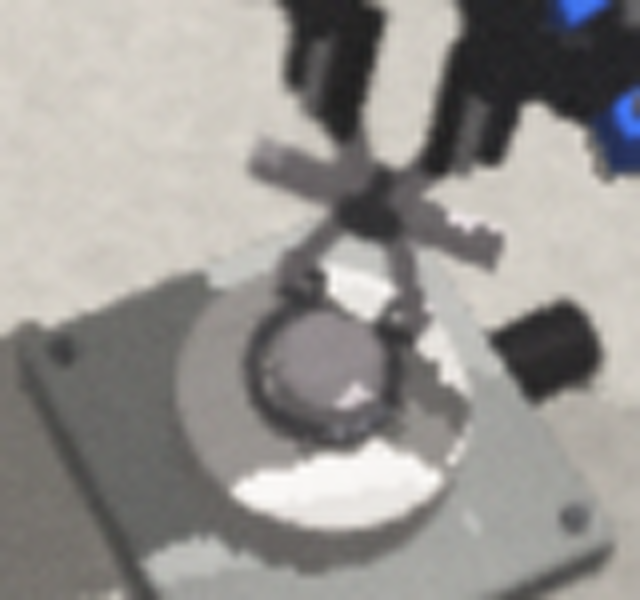

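The head now protrudes through the ring (ring around the head at ≈(375,267)), with no contact force. Continuing down to just above the face.

{"method": "send_rows", "body": {
  "steps": [
    [[0,0,0.08],[0,0,0]],
    [[0,0,0.08],[0,0,0]],
    [[0,0,0.08],[0,0,0]],
    [[0,0,0.04],[0,0,0]],
    [[0,0,0],[0,0,0]]
  ]
}}

```text
time: 13.55
tool_pos: [0.507, -0.2069, 0.1529]
ee_rot: [-0.539, 3.093, -0.001]
contact_force: [-1.5, 2.1, 5.2]
width: 0.0337
gripper_force: 26.4
```

{"method": "send_rows", "body": {
  "steps": [
    [[0,0,0.04],[0,0,0]],
    [[0,0,0],[0,0,0]]
  ]
}}

```text
time: 13.8
tool_pos: [0.5074, -0.2069, 0.1529]
ee_rot: [-0.539, 3.092, -0.002]
contact_force: [-1.1, 1.4, 8.0]
width: 0.0333
gripper_force: 26.6
```

```bash
python3 - <<'E'
from f import *
S=grab('side')
s=readout.get_state();print(s['time'],s['tool_pos'],s['contact_force'],s['width'])
u=(375,269.5)
for z in(.053,.055,.057,.059): print(z,circ(S,rpts(S[0],u,5,12,-15,195),z))
save('c8.png',cv2.resize(S[0][232:307,335:415],None,fx=10,fy=8*10/8,interpolation=cv2.INTER_CUBIC)[:600])
E
```

```text
13.85 [ 0.50735194 -0.20692601  0.15288094] [-2.37347471  2.10900486  9.12851653] 0.03332372133965903
0.053 (array([ 0.4865, -0.2126,  0.0203]), 53, np.float64(0.74))
0.055 (array([ 0.4855, -0.2131,  0.0203]), 53, np.float64(0.74))
0.057 (array([ 0.4845, -0.2137,  0.0202]), 53, np.float64(0.74))
0.059 (array([ 0.4835, -0.2142,  0.0202]), 53, np.float64(0.73))
```

View pics/c8.png

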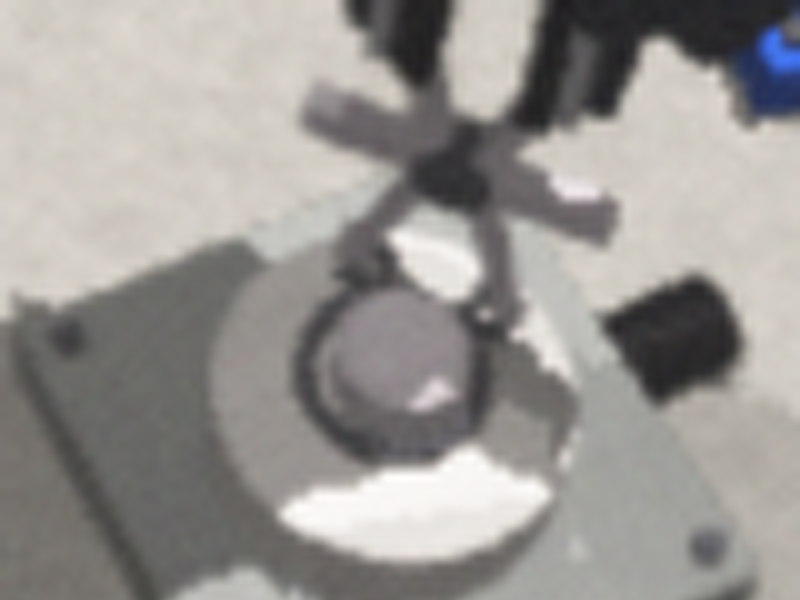

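The ring lies around the stub below the head with the feet on the aluminium face (feet at ≈(370,259) and (384,264)), and the force rise confirms contact. I'll ease the push a little and settle.

{"method": "send_rows", "body": {
  "steps": [
    [[0,0,-0.06],[0,0,0]],
    [[0,0,0],[0,0,0]],
    [[0,0,0],[0,0,0]],
    [[0,0,0],[0,0,0]],
    [[0,0,0],[0,0,0]],
    [[0,0,0],[0,0,0]]
  ]
}}

```text
time: 14.6
tool_pos: [0.5071, -0.207, 0.1529]
ee_rot: [-0.539, 3.093, -0.001]
contact_force: [-0.1, 1.0, 6.4]
width: 0.0333
gripper_force: 26.7
```

```bash
python3 -c "
from bench import env;print(env.hand_in())"
```

```text
the job is handed in; nothing more can be done
None
```

The job is handed in at 14.6 s: the spread ring sits around the axle stub at about groove height with the pliers' feet resting on the aluminium face, the handles are still held squeezed, and the bearing, meter and screwdriver were left alone; the hand-in returned no verdict.

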